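# Gauge the bores and rack the plate that fits

### The job

Take the go/no-go pin gauge from its stand and try it upright in the holes of the three aluminium plates until you find the right one: the thin tip goes in fully, up to the thicker collar, and the collar does not go in. Put the gauge back in its stand as it was, and leave the two wrong plates lying where they are. Lay the right plate on the sloping rest, lengthwise up the slope with its lower end against the lip, let go, take it again by its upper edge and stand it on end in an empty slot of the rack.

Things in the scene. Friction and masses are not known exactly. Their poses are not given: they have to be found in the camera images.
- plate_a_center (a point): Centre (half-way up, on the hole's axis) of one of three outwardly equal loose aluminium plates, 110 (x) by 60 (y) by 18 mm (z), about 0.3 kg, lying flat on the bench at the start, one round hole through the middle along z. x runs along its length. One plate's hole is too small, one right, one too big; which is not told.
- plate_b_center (a point): Same for the second plate. The too small hole does not take the gauge's tip at all; the right one takes the tip with about 6 mm to spare and stops the collar, so the tip goes 9 mm deep; the too big one takes the collar too, so the tip goes 18 mm down to the bench.
- plate_c_center (a point): Same for the third plate. All three lie with their length roughly along world y; their places are mixed at each start.
- gauge_center (a point): Centre of the loose pin gauge, 109 mm long, about 0.16 kg, 54.5 mm from both ends; z from tip to handle, up as it stands in its stand. From the bottom: steel tip 17 mm in diameter, 9 long; collar 28 mm in diameter, 24 long; flange 42 mm in diameter, 6 thick; round grey handle 28 mm in diameter, 70 long to the top.
- gauge_tip (a point): Centre of the lower end face of the gauge's tip.
- stand: Gauge stand: white block 80 by 80 by 45 mm high, fixed, with a 32 mm hole right down through its middle; origin under its centre, on the bench. The gauge stands in the hole with its flange resting on the block's top, its tip then 12 mm above the bench.
- rest_board: White board, 40 mm wide, of the fixed sloping rest, 55 degrees from level. x up the slope (level part roughly along world +y), z out of the face, y level. Origin: on the face at its foot, 22 mm above the bench, where the lip (15 mm above the face) begins. The board ends at x 58 mm. A plate laid on it, end at the lip, has its centre at x 55, y 0, z 9 mm; its upper 52 mm stand free.
- rack: Grey fixed slotted rack; origin on the bench under its centre, z up. Slots at x -30, 0 and +30 mm, each 24 mm wide (x), 78 long (y), floor 8 mm and walls 52 mm above the bench. The slot at x -30 holds a fixed piece 70 mm high; the others are empty. A plate stood on end in one has its thickness along the rack's x, its width along y, its centre 63 mm above the bench.
Things that resemble listed ones, but are neither listed nor needed, are in the scene too. Leave any blue or yellow look-alike of the part that bears plate_c_center alone.

How it is judged:
On the way, in this order (a step that is already met when the one before it is completed fails the run):
1. the gauge's tip is fully in the hole of the right plate, up to the collar, with the plate lying (z of gauge_tip in the frame of plate_c_center between -0.012 and 0.003 m and horizontal distance between gauge_tip and plate_c_center below 0.006 m and angle between gauge_center's own z axis and vertical below 0.2 rad and height (world z) of plate_c_center below 0.014 m), for 0.1 s.
2. the right plate lies lengthwise up the sloping rest, its end at the lip, let go (x of plate_c_center in the frame of rest_board between 0.048 and 0.064 m and y of plate_c_center in the frame of rest_board between -0.018 and 0.018 m and z of plate_c_center in the frame of rest_board below 0.013 m and angle between the x axis of plate_c_center and the x axis of rest_board, either way round below 0.2 rad and angle between the z axis of plate_c_center and the z axis of rest_board, either way round below 0.12 rad and contact force between plate_c and the fingers below 0.05 N), for 0.1 s.
At the end, for the whole second after the job is handed in: The right plate stands on end in an empty rack slot, within 7 mm across, 15 mm along, 5 mm in height and 0.2 rad of upright; the gauge is upright (0.15 rad) in its stand, flange down within 4 mm, on its axis within 10 mm; the wrong plates lie flat (0.1 rad) within 40 mm of their start ((x of plate_c_center in the frame of rack between -0.007 and 0.007 m or x of plate_c_center in the frame of rack between 0.023 and 0.037 m) and y of plate_c_center in the frame of rack between -0.015 and 0.015 m and height (world z) of plate_c_center between 0.058 and 0.068 m and angle between the x axis of plate_c_center and the z axis of rack, either way round below 0.2 rad and horizontal distance between gauge_center and stand below 0.01 m and angle between gauge_center's own z axis and vertical below 0.15 rad and height (world z) of gauge_tip below 0.016 m and distance of each of plate_a_center, plate_b_center from where it was at the start of the episode below 0.04 m and angle between each of plate_a_center, plate_b_center's own z axis and vertical below 0.1 rad); the robot touches nothing.
It also fails if it takes over 72 s, if anything falls off the work surface, if the arm or the gripper's body presses on something with over 40 N, if the wrist force passes 120 N, or if a joint passes its speed limit or range.

### The arm

A 7-joint arm with a two-finger parallel gripper is mounted at the origin on the work surface. World frame = base frame: x ahead of the robot, y to its left, z up, the work surface at z = 0. Lengths are in m, angles in rad, forces in N, time in s.
With the tool pointing down it reaches from about 0.425 to 0.825 m from the base axis. Payload 3.6 kg.
Tool frame: the origin (TCP) lies on the centre line of the jaws, within the pads' length; the fingertips stand 11 mm ahead of it and the grasp point (between the pads) lies 8 mm behind it; z points along the fingers, y is the line along which they close (so a half turn about z gives the same grasp; the last joint's range is limited). The gripper opens to 93 mm and grips with 3 to 60 N. Pads are 15 mm wide; open, the fingers measure 128 mm over their backs; the gripper's body (75 mm by 188 mm) begins 65 mm behind the grasp point.
Start: joints at [1.323, 0.615, -0.013, 1.423, 0.008, 1.103, -0.04], TCP at [0.143, -0.634, 0.198] pointing down, gripper open.
Joint ranges: [-3.12, 3.12], [-0.3, 2.06], [-1.34, 1.32], [0.26, 2.42], [-1.36, 4.5], [0.01, 1.98], [-2.84, 2.84]. Speed limits (rad/s): [2.79, 2.79, 3.14, 3.14, 3.14, 3.14, 3.14].

### API

Orientations are given as a unit quaternion [x, y, z, w].
In Python, from rig import env, imaging, order, monitor gives the robot as it stands. Calls block until the motion is done:
- env.movep(position, orientation): joint-space move of the TCP to a pose.
- env.line_to(position, v=0.15, ori=None, contact_N=None): straight line of the TCP; ori=None keeps the orientation; v is the mean speed in m/s. With contact_N (N) it stops when the force on the tool has changed by that much, and returns True; else False.
- env.movej(angles): joint-space move.
- env.grip(opening, f_grip=None): opening from 0.0 (shut) to 1.0 (fully open); f_grip is the grip in N (None keeps the last); returns when the fingers have stopped.
- env.dwell(seconds).
- env.inverse_kinematics(position, orientation): joint angles nearest the present ones, or None.
- imaging.read_camera(name): name is "side" or "top" or "wrist"; returns the picture (400x640x3 uint8, red, green, blue); there is no depth.
- imaging.calibration(name): a dict with "fovy" (degrees; the focal length in pixels is half the picture's height over the tangent of half this angle, whatever the lens; pixels are square), "cx", "cy" (the principal point, pixels), "R" (3x3) and "t" (3): a world point X has camera coordinates R X + t; the wrist camera has in their place "T_tool_cam" (4x4, takes a point from camera to tool coordinates, whose origin is the TCP and whose axes are the flange's). Camera axes: x right, y down, z forward; pixel columns grow to the right and rows downward; lengths in m; the calibration is good to about 2 mm. A picture is of the moment at which its call begins: read the wrist's pose just before it. calibration takes no time and is no camera call.
A pose or a line that the arm cannot do raises env.PlanningError and nothing moves.
- order.sign_off(): hands the job in; it is judged then, once.
Readings, each from a call of its own:
- monitor.current_time_s(): time.
- monitor.current_qpos(): joint angles.
- monitor.current_dq(): joint speeds.
- monitor.current_joint_efforts(): joint torques, N m.
- monitor.current_position(): TCP position.
- monitor.current_orientation(): TCP orientation.
- monitor.current_wrist_force(): force on the tool from outside, world axes, zero at the start.
- monitor.current_wrist_torque(): the same for the moment, N m.
- monitor.current_finger_gap(): opening from 0.0 (shut) to 1.0 (fully open).
- monitor.current_grip_force(): force on a finger pad.
Only numpy, scipy, OpenCV 4.12 (cv2) and the standard library are available. Lean on these libraries where they do the work, as an engineer would, in place of code of your own. Each camera call takes 0.05 s, during which the arm holds its last target. There are 200 camera calls.

## Working session

There is one attempt and no reset: what is moved stays moved. The work goes in short steps, each a Python script; the robot and the scene stay as the last script left them, time stands still between calls to the robot, and variables do not carry over. Pictures are saved under pics/ and viewed, at most 10 in all, crops included, and the job is handed in when it is done.

```bash
ls; mkdir -p pics; python3 - <<'E'
from rig import env, imaging, order, monitor
import cv2, numpy as np
for n in ("top","side","wrist"):
    im=imaging.read_camera(n); cv2.imwrite(f"pics/{n}0.png",im[:,:,::-1]); c=imaging.calibration(n)
    print(n,{k:np.round(v,4).tolist() for k,v in c.items()})
print(monitor.current_orientation(),monitor.current_time_s())
E
```

```text
pics
top {'fovy': 45.0814, 'cx': 317.992, 'cy': 206.9887, 'R': [[-0.011, -0.9999, 0.0012], [-0.9807, 0.0105, -0.195], [0.195, -0.0033, -0.9808]], 't': [-0.1014, 0.4801, 1.2174]}
side {'fovy': 47.0196, 'cx': 318.5527, 'cy': 197.0876, 'R': [[-0.7425, -0.6695, 0.0215], [-0.4701, 0.4979, -0.7288], [0.4772, -0.5512, -0.6844]], 't': [0.2918, 0.3075, 1.0883]}
wrist {'fovy': 67.6085, 'cx': 316.8803, 'cy': 200.9365, 'T_tool_cam': [[0.0009, -0.9539, -0.3, 0.083], [1.0, 0.0008, 0.0002, 0.0008], [0.0001, -0.3, 0.9539, -0.1858], [0.0, 0.0, 0.0, 1.0]]}
[ 9.93850962e-01  1.10721801e-01 -1.20645903e-04 -9.65848450e-04] 0.15
```

View pics/top0.png

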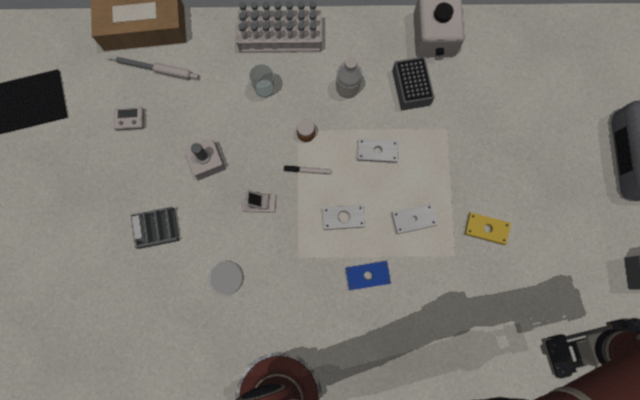

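View pics/side0.png

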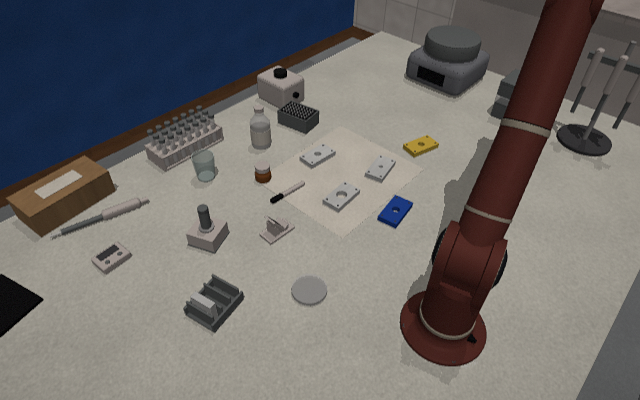

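Top view: stand with gauge at (205,158), rack at (155,228) with its filled slot to the left (+y), rest at (260,200), and silver plates at (378,150), (344,216) and (415,218). By appearance their holes are middle, big and small. The blue plate (368,275) and yellow plate (488,228) are look-alikes. The side view agrees with this layout.

```bash
cat > h.py <<'E'
from rig import env, imaging, order, monitor
import cv2, numpy as np
from scipy.spatial.transform import Rotation as Ro
def pose(): return np.array(monitor.current_position()),np.array(monitor.current_orientation())
def shot(name):
    p,q=pose(); im=imaging.read_camera(name); c=imaging.calibration(name)
    f=200/np.tan(np.radians(c["fovy"]/2)); K=np.array([[f,0,c["cx"]],[0,f,c["cy"]],[0,0,1]])
    if name=="wrist":
        T=np.array(c["T_tool_cam"]); A=Ro.from_quat(q).as_matrix(); Rwc=A@T[:3,:3]; o=A@T[:3,3]+p
    else:
        Rwc=np.array(c["R"]).T; o=-Rwc@np.array(c["t"])
    return im,(K,Rwc,o)
def onplane(cam,uv,z):
    K,R,o=cam; uv=np.atleast_2d(np.asarray(uv,float)); d=np.c_[uv,np.ones(len(uv))]@np.linalg.inv(K).T@R.T
    return o+d*((z-o[2])/d[:,2])[:,None]
def proj(cam,X):
    K,R,o=cam; c=(np.atleast_2d(X)-o)@R@K.T; return c[:,:2]/c[:,2:]
def ori(yvec,zvec):   # tool axes: z = approach, y = closing
    z=np.array(zvec,float); z/=np.linalg.norm(z); y=np.array(yvec,float); y-=z*(y@z); y/=np.linalg.norm(y)
    return Ro.from_matrix(np.c_[np.cross(y,z),y,z]).as_quat()
E
python3 - <<'E'
from h import *
im,cam=shot("top")
for n,uv,z in [("handle top",(198,148),.121),("stand",(205,160),.045),("rack",(155,228),.05),("rest",(260,202),.03),("pA",(378,150),.018),("pB",(344,216),.018),("pC",(415,218),.018),("bl",(368,275),.018),("ye",(488,228),.018)]:
    X=onplane(cam,uv,z)[0]; print(n,X.round(3),np.hypot(*X[:2]).round(3))
# feasibility of tool orientations
s=lambda a:np.sin(np.radians(a)); c=lambda a:np.cos(np.radians(a))
Rst=onplane(cam,(260,202),.07)[0]; Pl=onplane(cam,(378,150),.018)[0]
for a in (55,40,30,20,0,-25,-35):
    for sg in (1,-1):
        print(a,sg,[None if (j:=env.inverse_kinematics(P,ori((sg,0,0),(0,s(a),-c(a))))) is None else np.round(j,2).tolist() for P in (Rst,Pl)])
for sg in (1,-1):
    print("up",sg,env.inverse_kinematics(Rst+[0,.03,.05],ori((0,sg*s(55),-sg*c(55)),(0,-c(55),-s(55)))))
E
```

```text
handle top [0.62  0.196 0.121] 0.65
stand [0.611 0.195 0.045] 0.641
rack [0.427 0.317 0.05 ] 0.532
rest [0.498 0.048 0.03 ] 0.5
pA [ 0.643 -0.274  0.018] 0.699
pB [ 0.459 -0.176  0.018] 0.492
pC [ 0.452 -0.366  0.018] 0.581
bl [ 0.302 -0.235  0.018] 0.383
ye [ 0.423 -0.559  0.018] 0.701
55 1 [[0.87, 1.0, -0.77, 1.92, -0.42, 0.75, 0.65], [0.86, 1.34, -0.59, 0.81, -0.21, 1.61, 0.59]]
55 -1 [[0.32, 0.86, 0.13, 1.94, -1.04, 1.2, -1.86], [0.59, 1.31, 0.28, 0.83, -0.92, 1.8, -2.21]]
40 1 [[0.74, 0.83, -0.71, 1.97, -0.31, 0.64, 0.45], [0.83, 1.19, -0.55, 1.01, -0.09, 1.38, 0.54]]
40 -1 [[0.24, 0.73, 0.1, 1.99, -0.94, 0.96, -2.05], [0.51, 1.16, 0.29, 1.03, -0.77, 1.55, -2.19]]
30 1 [[0.63, 0.74, -0.66, 2.0, -0.18, 0.58, 0.25], [0.79, 1.1, -0.51, 1.13, -0.01, 1.23, 0.48]]
30 -1 [[0.15, 0.65, 0.09, 2.01, -0.84, 0.81, -2.22], [0.45, 1.07, 0.3, 1.15, -0.69, 1.37, -2.21]]
20 1 [[0.49, 0.66, -0.59, 2.01, -0.01, 0.56, 0.01], [0.72, 1.02, -0.46, 1.24, 0.08, 1.09, 0.4]]
20 -1 [[0.03, 0.6, 0.11, 2.03, -0.68, 0.69, -2.45], [0.37, 1.0, 0.32, 1.25, -0.61, 1.19, -2.26]]
0 1 [[0.16, 0.59, -0.44, 2.01, 0.41, 0.63, -0.55], [0.54, 0.9, -0.31, 1.43, 0.32, 0.87, 0.12]]
0 -1 [[0.55, 0.84, -1.15, 2.0, 0.96, 0.99, 2.05], [0.15, 0.92, 0.44, 1.44, -0.45, 0.88, -2.42]]
-25 1 [[-0.36, 0.64, -0.06, 1.95, 0.61, 0.83, -0.9], [0.16, 0.87, 0.02, 1.59, 0.66, 0.72, -0.34]]
-25 -1 [[0.25, 0.95, -1.15, 1.93, 1.12, 1.46, 1.72], [-0.3, 1.07, 0.92, 1.6, -0.57, 0.67, -2.47]]
-35 1 [[-0.56, 0.72, 0.1, 1.92, 0.61, 0.91, -0.95], [-0.02, 0.91, 0.19, 1.63, 0.75, 0.7, -0.51]]
-35 -1 [[0.15, 1.03, -1.15, 1.89, 1.16, 1.66, 1.63], [-0.47, 1.25, 1.19, 1.64, -0.79, 0.69, -2.38]]
up 1 [-0.12338975  0.74051262 -0.67534173  1.83096838  0.88361958  1.36796726
  0.31760355]
up -1 [-0.57678792  0.64877617  0.05793775  1.84605363  0.56432444  1.05684677
 -2.48083915]
```

```bash
python3 - <<'E'
from h import *
import pickle
q=ori((0,-1,0),(0,0,-1)); D={}
for n,P in (("w1",(.52,-.275,.22)),("w2",(.50,.175,.26))):
    env.movep(P,q); env.dwell(.2); im,cam=shot("wrist"); D[n]=(im,cam); cv2.imwrite(f"pics/{n}.png",im[:,:,::-1])
    print(pose()[0],monitor.current_time_s())
pickle.dump(D,open("d.pkl","wb"))
E
```

```text
[ 0.5196308  -0.27576159  0.21993479] 2.3333
[0.5003396  0.17416907 0.25986597] 4.2417
```

View pics/w1.png

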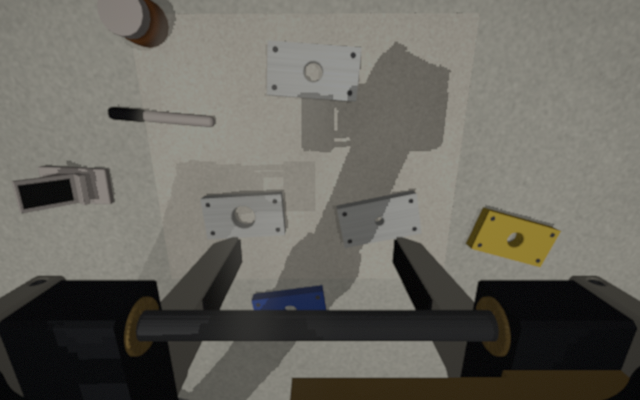

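View pics/w2.png

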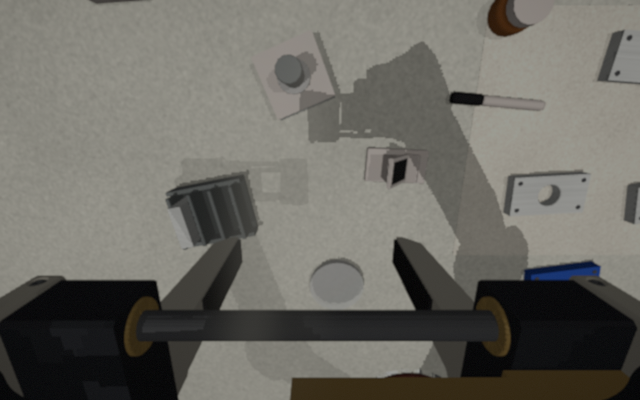

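w1: plates centred at about (313,71) with the middle hole, (244,215) with the big one and (378,221) with the small one. w2: handle top at (289,71), rack at (213,210), rest at (393,167) with a dark patch I need to identify. I'll zoom in on the rest and stand.

```bash
python3 - <<'E'
import cv2,numpy as np
c=lambda n,x,y,w,h,s:cv2.resize(cv2.imread(f"pics/{n}.png")[y:y+h,x:x+w],(400,300) ,interpolation=cv2.INTER_CUBIC)
# crops all 4:3
a=c("w1",5,145,120,90,1);b=c("w2",350,135,80,60,1);d=c("side0",250,208,56,42,1);e=c("w2",235,20,120,90,1)
cv2.imwrite("pics/m.png",np.vstack([np.hstack([a,b]),np.hstack([d,e])]))
E
```

```text
(no output)
```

View pics/m.png

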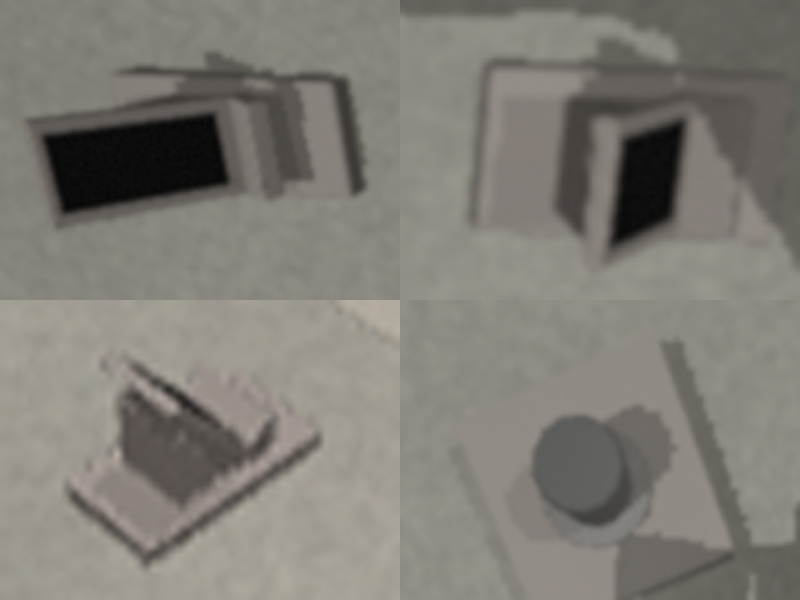

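The rest is a base plate with the board facing −y. The board's white face has a black inset, and the lip is at the −y end. The handle top shows clearly at about (289,70). Next I'll take close-ups of the rack, stand, rest and plates.

```bash
python3 - <<'E'
from h import *
import pickle
D=pickle.load(open("d.pkl","rb")); print("handle top",onplane(D["w2"][1],(289,69.5),.121).round(4))
pl=onplane(D["w1"][1],[(313,71),(244,215),(378,221)],.018).round(4); print("plates",pl.tolist())
rk=onplane(D["w2"][1],(213,208),.05)[0]; print(rk)
q=ori((0,-1,0),(0,0,-1)); ims=[]
for n,P in (("rack",(rk[0]-.03,rk[1],.18)),("gauge",(.615-.042,.195,.236)),("rest",(.498-.042,.04,.165)),("pl",(pl[0,0]-.042,pl[0,1],.133))):
    env.movep(P,q); env.dwell(.2); im,cam=shot("wrist"); D[n]=(im,cam); ims.append(cv2.resize(im[:300,120:520,::-1],(400,300)))
    print(n,pose()[0],monitor.current_time_s())
pickle.dump(D,open("d.pkl","wb"))
cv2.imwrite("pics/m2.png",np.vstack([np.hstack(ims[:2]),np.hstack(ims[2:])]))
E
```

```text
handle top [[0.6194 0.2006 0.121 ]]
plates [[0.6437, -0.2725, 0.018], [0.4604, -0.1764, 0.018], [0.4514, -0.362, 0.018]]
[0.44896121 0.31818903 0.05      ]
rack [0.42054483 0.3169082  0.18065861] 5.25
gauge [0.57168109 0.19684796 0.23578461] 6.3333
rest [0.45707404 0.04119455 0.16525519] 7.425
pl [ 0.60212098 -0.27104304  0.13347206] 8.9833
```

View pics/m2.png

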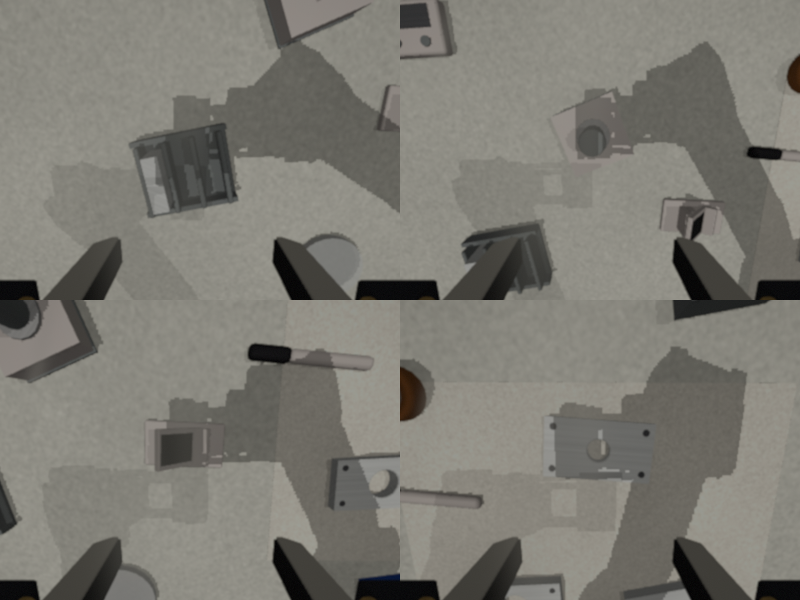

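Plate A's screws and hole (near full-frame (318,149)), the rack, the gauge and the rest's black inset are all visible. I'll enlarge each to read edges and compute the blobs numerically.

```bash
python3 - <<'E'
from h import *
import pickle
D=pickle.load(open("d.pkl","rb"))
def blobs(n,x,y,w,h,lo,amin,amax):
    im,cam=D[n]; g=cv2.cvtColor(im,cv2.COLOR_RGB2GRAY)[y:y+h,x:x+w]
    N,l,st,c=cv2.connectedComponentsWithStats((g<lo).astype(np.uint8))
    return [(st[i,4],(c[i]+[x,y])) for i in range(1,N) if amin<=st[i,4]<=amax]
for a,c in blobs("pl",255,105,115,85,75,4,80): print("screw",a,c.round(1),onplane(D["pl"][1],c,.018)[0].round(4))
for n,b in (("w1",(10,170,80,50)),("w2",(380,150,40,40)),("rest",(265,120,80,60)),("gauge",(380,190,60,50))):
    print(n,[(a,c.round(1)) for a,c in blobs(n,*b,40,30,2000)])
def z(n,x,y,w): 
    im=D[n][0][y:y+w*3//4,x:x+w,::-1]; g=cv2.resize(im,(400,300),interpolation=cv2.INTER_CUBIC)
    return np.clip((g.astype(float)-40)*1.8,0,255).astype(np.uint8)
cv2.imwrite("pics/m3.png",np.vstack([np.hstack([z("rack",240,110,130),z("gauge",260,80,100)]),np.hstack([z("rest",255,110,90),z("pl",255,105,120)])]))
E
```

```text
screw 14 [273.6 125.8] [ 0.6678 -0.2289  0.018 ]
screw 37 [365.8 132.8] [ 0.6614 -0.3196  0.018 ]
screw 31 [360.7 174.3] [ 0.6196 -0.3166  0.018 ]
w1 [(np.int32(1123), array([ 45.2, 193.1]))]
w2 [(np.int32(211), array([398.9, 170.8]))]
rest []
gauge [(np.int32(139), array([416.6, 226.4]))]
```

View pics/m3.png

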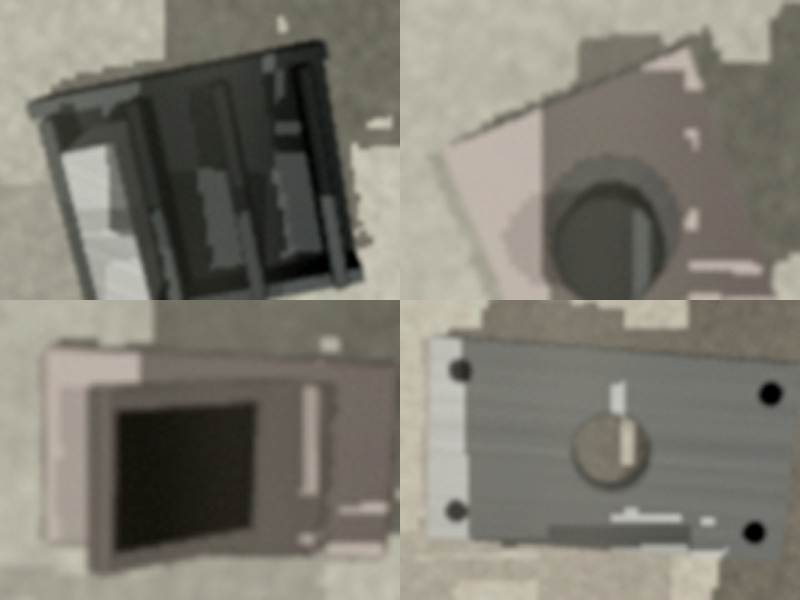

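The plate's hole measures about 23 px (≈23 mm) and the handle about 28 px, both as expected. Now I'll compute the geometry with checks.

```bash
python3 - <<'E'
from h import *
import pickle
D=pickle.load(open("d.pkl","rb")); C={k:v[1] for k,v in D.items()}
np.set_printoptions(precision=4,suppress=True)
s=onplane(C["pl"],[(273,126.3),(366,133),(361.2,174.5),(271.5,168)],.018)
print("plate screws mean",s.mean(0),"hole",onplane(C["pl"],(318.3,150),.018)[0],"w1 hole",onplane(C["w1"],(313,71),.018)[0])
d=(s[0]-s[1])+(s[3]-s[2]); print("plate yaw deg (x axis)",np.degrees(np.arctan2(d[1],d[0])))
# gauge
g=cv2.cvtColor(D["gauge"][0],cv2.COLOR_RGB2GRAY)[110:180,280:350]
h=cv2.HoughCircles(cv2.resize(g,None,fx=4,fy=4,interpolation=cv2.INTER_CUBIC),cv2.HOUGH_GRADIENT,1,40,param1=80,param2=15,minRadius=48,maxRadius=66)
if h is not None:
    for u,v,r in h[0][:4]: p=((u-1.5)/4+280,(v-1.5)/4+110); print("handle",p,r/4,onplane(C["gauge"],p,.121)[0])
print("stand corners",onplane(C["gauge"],[(271.2,117),(333.7,88.7)],.045), "w2 4 corners", (w:=onplane(C["w2"],[(253,67),(318,33),(336,97),(281,118)],.045)), w.mean(0))
# rest
P=lambda c:c[0]@np.c_[c[1].T,-c[1].T@c[2]]
def tri(a,ua,b,ub): X=cv2.triangulatePoints(P(C[a]),P(C[b]),np.array(ua,float).T,np.array(ub,float).T); return (X[:3]/X[3]).T
r=[(281.3,135.2),(312.6,133.2),(311.9,161.1),(280.9,166.5)]; w=[(17.9,186.1),(69.5,178.9),(74,200.5),(23.9,209.5)]
X=tri("rest",r,"w1",w); print("inset",X,X.mean(0)); 
up=(X[0]-X[1]+X[3]-X[2])/2; ac=(X[0]-X[3]+X[1]-X[2])/2; print("up",up,np.linalg.norm(up),"tilt",np.degrees(np.arctan2(up[2],np.hypot(*up[:2]))),"ac",ac,np.linalg.norm(ac))
print("foot w1",onplane(C["w1"],[(74.6,175),(77.9,202)],.022),"top w1",onplane(C["w1"],[(13.1,181.6),(22.1,212.5)],.0695))
k=onplane(C["rack"],[(249.1,144.1),(345.6,123.6),(357.6,200.3),(270,216)],.052); print("rack",k,k.mean(0),[np.linalg.norm(k[i]-k[i-1]) for i in range(4)])
pt=lambda x,y:(240+x/3.077,110+y/3.077)
for a,b in (((133,100),(180,290)),((218,85),(257,290)),((302,65),(340,280))): print("wall",onplane(C["rack"],[pt(*a),pt(*b)],.052))
E
```

```text
plate screws mean [ 0.6434 -0.2726  0.018 ] hole [ 0.6443 -0.2728  0.018 ] w1 hole [ 0.6437 -0.2725  0.018 ]
plate yaw deg (x axis) 86.09217060458019
stand corners [[0.6424 0.2521 0.045 ]
 [0.675  0.177  0.045 ]] w2 4 corners [[0.6307 0.2514 0.045 ]
 [0.6679 0.1713 0.045 ]
 [0.5956 0.1485 0.045 ]
 [0.57   0.2191 0.045 ]] [0.6161 0.1976 0.045 ]
inset [[0.5149 0.0739 0.0659]
 [0.5139 0.0452 0.0258]
 [0.4843 0.0461 0.0264]
 [0.4856 0.0753 0.066 ]] [0.4997 0.0601 0.046 ]
up [0.0012 0.029  0.0398] 0.04927383096635308 tilt 53.94444746891105 ac [ 0.0294 -0.0011 -0.0004] 0.029462673737504618
foot w1 [[0.5179 0.0405 0.022 ]
 [0.4808 0.0451 0.022 ]] top w1 [[0.5207 0.0742 0.0695]
 [0.4828 0.075  0.0695]]
rack [[0.4677 0.3861 0.052 ]
 [0.4881 0.2861 0.052 ]
 [0.406  0.2708 0.052 ]
 [0.3879 0.3683 0.052 ]] [0.4374 0.3278 0.052 ] [np.float64(0.08175560420473821), np.float64(0.10207363055966061), np.float64(0.08346987177289475), np.float64(0.09922077548325946)]
wall [[0.4692 0.3505 0.052 ]
 [0.4016 0.3361 0.052 ]]
wall [[0.4741 0.3217 0.052 ]
 [0.4016 0.3083 0.052 ]]
wall [[0.4806 0.2936 0.052 ]
 [0.4052 0.2786 0.052 ]]
```

Everything agrees with the given sizes: inset slope 54°, rack walls at 30 mm pitch, stand centre matching the handle. Next: grasp the gauge and try plate A.

```bash
python3 - <<'E'
from h import *
import pickle
D=pickle.load(open("d.pkl","rb"))
hp=onplane(D["gauge"][1],(312.2,139),.121)[0]; print("handle",hp)
x,y=(hp[:2]*2+np.array([.6194,.2006]))/3
q=ori((0,-1,0),(0,0,-1)); T=monitor.current_time_s
env.movep((x,y,.20),q); env.line_to((x,y,.087),v=.15); print(pose()[0])
env.grip(0.0,f_grip=30); print("gap mm",monitor.current_finger_gap()*93,monitor.current_grip_force(),T())
env.line_to((x,y,.20),v=.2); print("gap",monitor.current_finger_gap()*93,monitor.current_wrist_force())
hx,hy=.6440,-.2727
env.movep((hx,hy,.20),q); env.line_to((hx,hy,.107),v=.15); env.dwell(.2); print(pose()[0])
c=env.line_to((hx,hy,.080),v=.03,contact_N=4); p=pose()[0]; print("contact",c,p,"tip z",p[2]-.075,monitor.current_wrist_force(),T())
im,_=shot("wrist"); cv2.imwrite("pics/ins.png",im[:,:,::-1])
E
```

```text
handle [0.62414452 0.20117884 0.121     ]
[0.6235274  0.2010607  0.08800147]
gap mm 27.095671723336313 29.96297836303711 12.6667
gap 27.273708950655806 [-0.78718129 -0.49153296 -2.07171644]
[ 0.64484933 -0.2730202   0.10851297]
contact True [ 0.64388225 -0.27248234  0.08371865] tip z 0.008718654825382158 [-0.73367444  0.51239013  3.91472597] 16.8083
```

The gauge stopped with its tip about 9 mm up, which is exactly what the right hole should give. I'll hold it there briefly, return it to the stand, then look.

```bash
python3 - <<'E'
from h import *
q=ori((0,-1,0),(0,0,-1)); T=monitor.current_time_s
env.dwell(.3); print(pose()[0])
hx,hy=.6440,-.2727; x,y=.62256,.20099
env.line_to((hx,hy,.20),v=.2); env.movep((x,y,.20),q); env.line_to((x,y,.135),v=.2)
c=env.line_to((x,y,.084),v=.05,contact_N=5); print(c,pose()[0],monitor.current_wrist_force())
if pose()[0][2]<.091:
    env.grip(.7); env.line_to((x,y,.2),v=.25)
    env.movep((x-.05,y,.236),q); env.dwell(.1); im,cam=shot("wrist"); cv2.imwrite("pics/back.png",im[40:240,200:440,::-1])
print(monitor.current_finger_gap(),T())
E
```

```text
[ 0.6436658  -0.27249622  0.08367659]
True [0.62199169 0.2016301  0.08652454] [-0.04085542  1.06109802  2.70058654]
0.6989739504246152 22.9083
```

View pics/back.png

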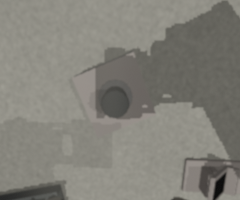

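The gauge stands upright in its stand (crop (115,101)). Now I'll take the plate and lay it on the rest.

```bash
cat >> h.py <<'E'
a=np.radians(55); e=np.array([.037,.999,0]); UP=e*np.cos(a)+[0,0,np.sin(a)]; N=-e*np.sin(a)+[0,0,np.cos(a)]
LV=np.cross(N,UP); FOOT=np.array([.499,.0435,.022]); rest=lambda x,z:FOOT+x*UP+z*N
E
python3 - <<'E'
from h import *
T=monitor.current_time_s; dn=(0,0,-1)
p=np.array([.6436,-.2725]); q=ori((.998,-.068,0),dn)
env.grip(1.0); env.movep((*p,.10),q); env.line_to((*p,.014),v=.15,contact_N=8); print(pose()[0])
env.grip(0,f_grip=40); print("gap mm",monitor.current_finger_gap()*93,T())
env.line_to((*p,.16),v=.2); print(monitor.current_finger_gap()*93,pose()[0])
q2=ori(-LV,-N); print("y",-LV)
env.movep(rest(.062,.065),q2); env.dwell(.2); print(pose()[0]-rest(.062,.065),T())
c=env.line_to(rest(.062,.011),v=.05,contact_N=5); d=pose()[0]-FOOT; print("face",c,"x,z",d@UP,d@N)
c2=env.line_to(rest(.048,d@N),v=.04,contact_N=5); d=pose()[0]-FOOT; print("lip",c2,"x,z,y",d@UP,d@N,d@LV,monitor.current_wrist_force(),T())
im,_=shot("side"); cv2.imwrite("pics/onrest.png",cv2.resize(im[150:310,180:390,::-1],None,fx=3,fy=3))
E
```

```text
[ 0.64464085 -0.27225472  0.01491331]
gap mm 0.47817270288768443 27.5583
0.3567311489030831 [ 0.64254702 -0.27235279  0.15859855]
y [ 0.999 -0.037 -0.   ]
[ 0.00089894 -0.00015283  0.00012725] 29.825
face False x,z 0.06181191531745501 0.011329678629104972
lip False x,z,y 0.04778235040045861 0.011366732507148791 1.9618483200645655e-05 [-0.89886144  0.42196448  0.48539671] 31.5583
```

View pics/onrest.png

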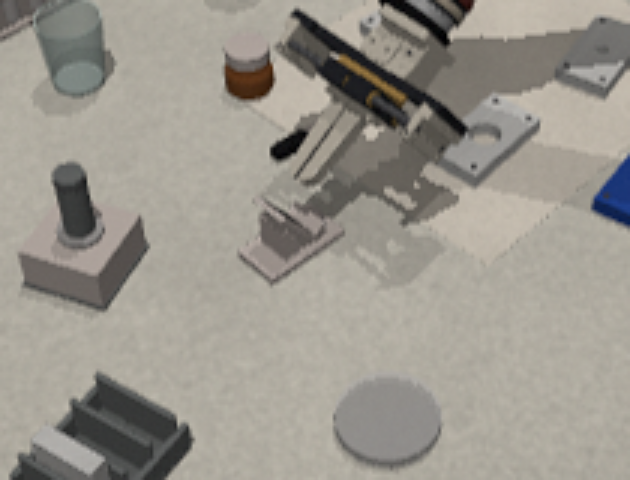

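The gripper is empty: it closed to 0.5 mm, so the plate isn't where I expected. I'll back off and look.

```bash
python3 - <<'E'
from h import *
im0=cv2.imread("pics/ins.png"); 
env.line_to(rest(.06,.12),v=.25); env.grip(1.0)
q=ori((0,-1,0),(0,0,-1)); env.movep((.56,-.22,.25),q); env.dwell(.1)
im,cam=shot("wrist"); t,_=shot("top"); print(monitor.current_time_s(),pose())
import pickle; pickle.dump((im,cam),open("d2.pkl","wb"))
z=lambda i:cv2.resize(i,(400,250))
cv2.imwrite("pics/lost.png",np.vstack([np.hstack([z(im[:,:,::-1]),z(im0)]),cv2.resize(t[60:290,190:558,::-1],(800,500))[:350]]))
E
```

```text
35.4083 (array([ 0.55953153, -0.2201362 ,  0.24901669]), array([ 9.99999503e-01, -1.39079416e-04, -8.70564696e-04, -4.65008289e-04]))
```

View pics/lost.png

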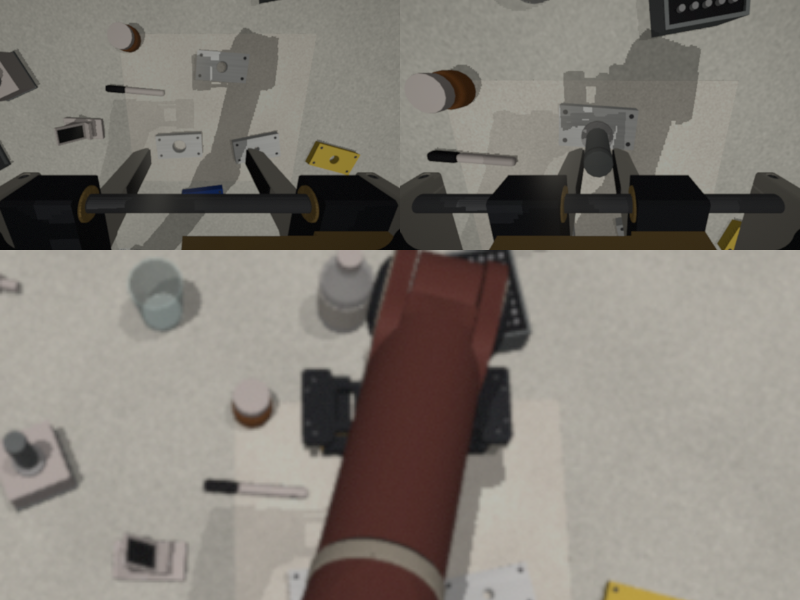

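The plate is still near (355,107) in the wrist picture, but its outline looks a bit large, so the fingers may have squeezed it out. I've used all my views, so I'll measure it numerically.

```bash
python3 - <<'E'
from h import *
import pickle
np.set_printoptions(precision=4,suppress=True)
im,cam=pickle.load(open("d2.pkl","rb")); g=cv2.cvtColor(im,cv2.COLOR_RGB2GRAY)
x0,y0=295,65; c=g[y0:y0+85,x0:x0+115]
bh=cv2.morphologyEx(c,cv2.MORPH_BLACKHAT,np.ones((9,9)))
n,l,st,ce=cv2.connectedComponentsWithStats((bh>22).astype(np.uint8))
for i in range(1,n):
    if st[i,4]>=4: print(st[i].tolist(),(ce[i]+[x0,y0]).round(1),onplane(cam,ce[i]+[x0,y0],.018)[0][:2])
print("expected old screws",proj(cam,[[.6678,-.2289,.018],[.6614,-.3196,.018],[.6196,-.3166,.018],[.6255,-.2265,.018],[.644,-.2727,.018]]))
# coarse grey map, with bench positions
print("rows y, cols x from",x0); 
for r in range(0,85,3): print(y0+r,' '.join(f"{v:3d}" for v in c[r,::3]))
E
```

```text
[32, 15, 8, 1, 8] [330.5  80. ] [ 0.6753 -0.2383]
[45, 16, 9, 1, 9] [344.  81.] [ 0.6741 -0.2558]
[16, 21, 3, 2, 4] [312.2  86.8] [ 0.6671 -0.2146]
[24, 20, 6, 5, 22] [321.7  87. ] [ 0.6668 -0.2269]
[94, 25, 6, 6, 25] [391.5  92.8] [ 0.6598 -0.3185]
[62, 34, 7, 16, 38] [360.8 105.9] [ 0.6434 -0.279 ]
[23, 54, 4, 4, 14] [319.3 120.5] [ 0.6246 -0.2239]
[90, 58, 5, 6, 23] [387.  125.6] [ 0.618  -0.3155]
[43, 70, 15, 5, 67] [344.8 136.8] [ 0.603  -0.2589]
expected old screws [[323.2143  86.1858]
 [392.4472  91.4649]
 [387.8374 124.3651]
 [321.2051 119.7879]
 [356.0874 105.3868]]
rows y, cols x from 295
65 142 139 141 143 140 141 141 141 141 142 144 143 143 142 144 142 143 143 141 143 142 140 140 143 137 140 120  96  97  99  99  98  97  99  95  97  98  98  97
68 140 144 140 142 142 140 139 141 140 141 144 144 144 144 145 145 142 143 142 144 142 143 144 143 141 142 100 100  99  97 101 101 100  98  97  99 100 100  99
71 142 142 141 140 143 142 142 143 144 142 144 143 142 142 140 143 144 141 144 144 144 141 141 144 141 134  96  98  96  98  99  97  98  98  98  99  99  99  99
74 142 141 141 13
[... 3433 characters left out ...]
  97  98 100 101  97  95 102 101  98  99 101 102 100 100 102
140 143 141 140 141 128 108 106 106 106 107 106 105 104 103 120 127 127 136 141 143 141 140 131 102  98  97  97 100  97 100 101  99  97 100 101 100 104 103 102
143 144 143 140 141 139 113 118 110 106 107 109 110 107 109 136 145 146 144 146 144 144 143 143  99 100 100  99  97  99 101 101  96 100 103 102 100 102  99  99
146 144 142 142 144 141 142 141 141 142 144 143 144 144 147 142 146 145 142 141 145 145 144 125  96  98 101 100 100 101  99  99  99 101 100 100 101 102 102 104
149 143 144 143 143 143 142 143 143 143 144 144 141 143 146 144 143 144 143 143 144 145 142 121  98 100 101  98  97 101 101 100 100 102 103  99 102 101 103 102
```

The plate lies flat where it was: the screws' mean gives a centre of (0.642,−0.271), yaw unchanged. The grasp just missed it, so I'll retry with checks at each stage.

```bash
python3 - <<'E'
from h import *
T=monitor.current_time_s; dn=(0,0,-1)
p=np.array([.6425,-.2712]); q=ori((.998,-.068,0),dn)
print("gap",monitor.current_finger_gap())
env.movep((*p,.08),q); c=env.line_to((*p,.0125),v=.12,contact_N=8); P,o=pose(); print(c,P,Ro.from_quat(o).as_matrix()[:,1],monitor.current_wrist_force(),monitor.current_finger_gap())
im,cam=shot("wrist"); im2,_=shot("side"); cv2.imwrite("pics/g1.png",im[:,:,::-1]); cv2.imwrite("pics/g2.png",im2[:,:,::-1])
env.grip(.55,f_grip=30); print("gap mm",monitor.current_finger_gap()*93,monitor.current_grip_force(),monitor.current_wrist_force(),T())
E
```

```text
gap 1.002952664053801
False [ 0.6432434  -0.27124849  0.01325373] [ 0.99768376 -0.06800546  0.00154109] [ 0.25264167  0.28888284 -0.43227597] 0.9979482404253859
gap mm 51.25887588667033 0.0 [-0.31719426 -0.40701237 -0.31441386] 38.2333
```

```bash
python3 - <<'E'
from h import *
np.set_printoptions(precision=4,suppress=True)
a=cv2.imread("pics/g1.png")[:,:,::-1]; b,cam=shot("wrist"); cv2.imwrite("pics/g3.png",b[:,:,::-1]); P,o=pose()
R=Ro.from_quat(o).as_matrix()
print("proj TCP",proj(cam,P),"screws",proj(cam,[[.6668,-.2269,.018],[.6598,-.3185,.018],[.6246,-.2239,.018],[.618,-.3155,.018]]).round(0).tolist(),"hole",proj(cam,[.6425,-.2712,.018]))
print("finger tips inner now",proj(cam,P+R@np.array([[0,.0256,.011],[0,-.0256,.011]]).T.T@np.eye(3) if 0 else np.array([P+R@[0,.0256,.011],P+R@[0,-.0256,.011],P+R@[0,.0465,.011],P+R@[0,-.0465,.011]])).round(0).tolist())
print("ideal plate outline",proj(cam,[[.6425+sx*.03+.004*sy,-.2712+sy*.055,.018] for sx in(-1,1) for sy in(-1,1)]).round(0).tolist())
for n,i in(("before",a),("after",b)):
    g=cv2.cvtColor(np.ascontiguousarray(i),cv2.COLOR_RGB2GRAY); print(n)
    for r in range(20,330,14): print(r,' '.join(f"{v:3d}" for v in g[r,150:500:10]))
print(np.abs(a.astype(int)-b).mean())
E
```

```text
proj TCP [[317.9012 235.6144]] screws [[353.0, 171.0], [347.0, 299.0], [284.0, 170.0], [287.0, 299.0]] hole [[317.9632 239.0778]]
finger tips inner now [[354.0, 229.0], [282.0, 229.0], [383.0, 229.0], [253.0, 229.0]]
ideal plate outline [[276.0, 312.0], [269.0, 159.0], [359.0, 307.0], [368.0, 152.0]]
before
20 125 126 124 128 106 115  69 126 124 125 122 124 123 125 130 126 128 125 124 137 139 136 141 136 137 137 136 124 129 126 129 126 126 121 125
34 125 127 127 124 123  63  72 118 127 126 125 125 128 125 129 124 130 128 127 140 141 140 137 141 140 138 134 127 133 126 128 130 126 130 129
48 124 127 124 126 126 124 126 131 124 122 127 127 127 126 128 128 129 127 128 134 140 139 141 137 134 137 135 132 134 127 126 131 128 130 129
62 124 126 126 125 128 128 130 128 131 130 127 128 125 126 129 125 129 129 140 138 136 139 137 140 140 139 136 136 130 133 131 131 131 129 130
76 125 130 130 132 127 129 128 128 130 127 125 131 125 126 127 126 126 129 140 142 141 138 139 142 139 138 140 133 135 135 133 131 132 130 134
90 126 124 128 127 129 124 129 131 129 125 126 123 126 127 127 128 130 129 1
[... 5145 characters left out ...]
1  71  71  66  37 100 101 102 103 100 103 101 103  94   6  61  61  61  98 100  90  91  96  99  95  97 135
286  11  15  13  14  13  20  24  31  67  67  68  39  87  99 101 101 102 100 102 100 102 101   7  61  62  61   8  12  11  13  10  12  11   8   9
300  12  10  12  11  12  16  21  46  63  66  64  34  95 100  36 101 101  98 102  98  40 103  11  11  61  61  60  12  12  11  11  12   9  10  13
314  12  11   9  10  10  10  25  32  38  42  42  40  38  37  35  35  35  29  32  30  31  30  31  31  29  30  30  59  10   8  12  11   8   9  13
328  21  19  23  19  19  22  54  50  53  53  54  55  54  52  53  52  52  53  51  50  50  50  50  51  49  50  50  43   7  24  24  24  25  24  24
11.807315104166667
```

The plate hasn't moved, and in the image the fingertips look about 25–35 mm higher than stated. They closed above the plate. I'll open and feel for the bench to calibrate the tip length.

```bash
python3 - <<'E'
from h import *
T=monitor.current_time_s
p=np.array([.6425,-.2712])
env.grip(1.0); c=env.line_to((*p,-.032),v=.06,contact_N=6); P=pose()[0]; print(c,P,monitor.current_wrist_force())
z=P[2]+.002; env.line_to((*p,z),v=.05); env.grip(.4,f_grip=40); print(pose()[0],"gap",monitor.current_finger_gap()*93,monitor.current_grip_force(),monitor.current_wrist_force(),T())
E
```

```text
True [ 0.64273553 -0.27115865 -0.0200165 ] [-0.4350146  -0.34361983  4.01655603]
[ 0.64254395 -0.27123414 -0.018061  ] gap 59.75942969283398 39.9978643655777 [0.15741698 0.14207514 0.3391519 ] 40.5667
```

The tips touched the bench with the TCP at −0.020, so they sit 31 mm shorter than stated. The plate is now held (59.8 mm, 40 N), and I'll place it with that offset corrected.

```bash
python3 - <<'E'
from h import *
T=monitor.current_time_s
p=np.array([.6425,-.2712]); off=.027
env.line_to((*p,.13),v=.25); print("gap",monitor.current_finger_gap()*93,monitor.current_wrist_force())
q2=ori(-LV,-N); R=lambda x,z:rest(x,z-off)
env.movep(R(.063,.055),q2); env.dwell(.15)
def rel(): d=pose()[0]-FOOT; return (d@UP).round(4),(d@N+off).round(4),(d@LV).round(4)
print("at",rel(),T())
env.line_to(R(.063,.020),v=.15)
c=env.line_to(R(.063,.006),v=.04,contact_N=5); a=rel(); print("face",c,a)
c2=env.line_to(R(.049,a[1]+.0005),v=.04,contact_N=6); b=rel(); print("lip",c2,b,monitor.current_wrist_force(),monitor.current_finger_gap()*93,T())
shot_=shot("side")[0]; cv2.imwrite("pics/s1.png",shot_[:,:,::-1])
E
```

```text
gap 59.57906987007622 [-0.11684497  0.15189654 -3.17699452]
at (np.float64(0.0627), np.float64(0.0553), np.float64(-0.0011)) 42.725
face True (np.float64(0.0618), np.float64(0.0076), np.float64(-0.0008))
lip True (np.float64(0.0551), np.float64(0.0076), np.float64(-0.0004)) [0.41007588 0.31840391 3.6749673 ] 59.39235750433384 43.75
```

Face and lip contacts came at the expected spots (x 55.1 mm, z 7.6 mm). Release, back off and verify.

```bash
python3 - <<'E'
from h import *
np.set_printoptions(precision=4,suppress=True)
T=monitor.current_time_s; off=.027
env.grip(.8); print(monitor.current_grip_force()); env.dwell(.15)
env.line_to(rest(.055,.10-off),v=.25); env.dwell(.1); im,cam=shot("wrist"); cv2.imwrite("pics/rv.png",im[:,:,::-1]); print(T())
exp=proj(cam,[rest(.055+a,.018)+b*LV for a in(-.045,.045) for b in(-.021,.021)]+[rest(.055,.018)]); print("expected screws",exp.round(1).tolist())
g=cv2.cvtColor(im,cv2.COLOR_RGB2GRAY); bh=cv2.morphologyEx(g,cv2.MORPH_BLACKHAT,np.ones((15,15)))
n,l,st,ce=cv2.connectedComponentsWithStats((bh>25).astype(np.uint8))
x0,y0=exp.min(0)-25; x1,y1=exp.max(0)+25
print([(st[i,4].item(),ce[i].round(1).tolist()) for i in range(1,n) if 8<st[i,4]<400 and x0<ce[i][0]<x1 and y0<ce[i][1]<y1])
K=[env.inverse_kinematics(P,o) for P,o in ((rest(.06,.009),ori(-N,-UP)),((.442,.2995,.07),ori((-.19,.98,0),(0,0,-1))))]; print(K)
E
```

```text
0.0
45.1167
expected screws [[343.1, 257.4], [296.3, 257.4], [346.0, 157.2], [293.9, 157.2], [319.8, 210.0]]
[(25, [363.9, 145.2]), (53, [293.4, 156.3]), (61, [345.3, 156.5]), (244, [319.3, 208.8]), (44, [295.3, 258.6]), (46, [341.9, 259.0]), (20, [362.2, 258.9]), (42, [356.8, 262.7]), (14, [296.9, 269.9]), (92, [319.7, 275.7])]
[array([-0.1495,  0.8098, -0.6082,  1.8171,  0.9046,  1.3098,  0.2758]), array([-0.1465,  0.7289, -0.7872,  1.8865,  0.6974,  0.8252,  0.4562])]
```

All four screws are within 2 px of prediction, so the plate lies correctly on the rest. Next: regrip by the upper end and carry it to the rack's +30 slot.

```bash
python3 - <<'E'
from h import *
T=monitor.current_time_s
q3=ori(-N,-UP); q4=ori((-.19,.98,0),(0,0,-1))
env.movep((.49,.12,.25),ori((0,1,0),(0,0,-1)))
env.grip(.55); env.movep(rest(.132,.009),q3); env.dwell(.1); print(T(),pose()[0]-rest(.132,.009))
c=env.line_to(rest(.062,.009),v=.12,contact_N=6); d=pose()[0]-FOOT; print(c,d@UP,d@N,d@LV)
env.grip(0,f_grip=40); print("gap",monitor.current_finger_gap()*93,monitor.current_grip_force(),monitor.current_wrist_force(),T())
env.line_to(rest(.12,.012),v=.15); print("gap",monitor.current_finger_gap()*93,monitor.current_wrist_force())
env.movep((.442,.2995,.155),q4); env.dwell(.15); print(pose()[0],monitor.current_wrist_force())
im,_=shot("wrist"); cv2.imwrite("pics/k.png",im[:,:,::-1])
env.line_to((.442,.2995,.125),v=.15)
c=env.line_to((.442,.2995,.067),v=.05,contact_N=6); print(c,pose()[0],monitor.current_wrist_force(),T())
E
```

```text
47.375 [ 0.00109104 -0.00164808  0.0014902 ]
False 0.06264924743752047 0.00881464172464561 -0.00032166741269726225
gap 17.928617183639275 39.9866259098053 [ 0.14754491  0.75191315 -0.42192159] 48.7417
gap 17.62848886308215 [-0.6707884  -0.85077143 -2.53938728]
[0.44244164 0.29772723 0.15359842] [-0.3240535   0.55641279 -1.87270995]
True [0.44161752 0.29922716 0.06970278] [ 0.16057577 -0.73417306  4.52761706] 51.6167
```

It bottomed at a centre height of about 63 mm, as it should. Release, retreat and check numerically.

```bash
python3 - <<'E'
from h import *
np.set_printoptions(precision=4,suppress=True)
T=monitor.current_time_s
env.grip(.5); env.dwell(.1); env.line_to((.442,.2995,.20),v=.2)
env.movep((.40,.20,.26),ori((0,-1,0),(0,0,-1))); env.dwell(.2); im,cam=shot("wrist"); print(T(),monitor.current_wrist_force())
rx=np.array([.19,-.98]); ry=np.array([.98,.19]); c=np.array([.442,.2995])
e=proj(cam,[[*(c+a*.009*rx+b*.03*ry),.118] for a,b in((-1,-1),(1,-1),(1,1),(-1,1))]); print("expected top face",e.round(1).tolist())
g=cv2.cvtColor(im,cv2.COLOR_RGB2GRAY); x0,y0=(e.min(0)-12).astype(int); x1,y1=(e.max(0)+12).astype(int)
for r in range(max(y0,0),y1,4): print(r,x0,' '.join(f"{v:3d}" for v in g[r,max(x0,0):x1:3]))
e=proj(cam,[[.622,.2005,.121]]).round().astype(int)[0]; print("gauge top",e,g[e[1]-24:e[1]+25:6,e[0]-24:e[0]+25:6])
E
```

```text
55.325 [ 0.3532 -0.122  -0.2404]
expected top face [[224.1, 174.6], [239.7, 171.6], [224.6, 116.8], [208.2, 120.1]]
104 196 143 141 139 141 144 145 143 142 143 143 146 145 146 127 125 127 106 101  98
108 196 140 144 145 144 146 143 143 129 126 125 101  99  96  94  94  92  73  70  73
112 196 139 131 107 104 100  94  91  91  89  89  70  78  83  77  79  73  70  59  61
116 196  89  88  88  75  82  85  75  68  86  49  44  49  61  68  70  71  71  63  61
120 196  77  66  37  38  39  67 100 126 142 145 145  73  75  76  78  79  69  68  61
124 196  60  84  40  40  38 125 152 150 148 151 151  85  65  76  78  79  75  72  62
128 196  68  78  57  39  39  69 150 149 151 150 152 126  57  78  79  81  80  72  64
132 196  69  72  75  39  40  40 140 151 150 152 150 150  76  78  78  80  86  72  69
136 196  69  67  83  49  40  39 103 150 152 151 154 151  97  77  78  80 100  82  74
140 196  69  70  77  71  41  40  54 151 152 154 150 154 132  76  77  78 105 102  73
144 196  69  70  67  84  43  41  39 133 154 150 153 150 146  79  78  80 100 106  75
148 196  81  69  69  84  59  40  42  84 152 153 149 149 152 
[... 451 characters left out ...]
 134 134 123  63  62  61  71  43  46  50 134 136 136 135 133 113  88  91  95
176 196 120 104  71  42  48  57  78  54  73  83  97  95 101 111 121 128 128 131 130
180 196  43  64  79  81  85  97 109 118 127 128 126 128 131 130 127 132 132 131 133
184 196 114 127 131 130 131 129 131 131 130 133 130 131 131 129 127 128 135 131 130
gauge top [315 -55] [[ 39  39  39  39  41  40  40  38  37]
 [ 38  38  39  39  44  41  41  40  40]
 [ 39  40  38  38  43  42  43  40  40]
 [ 34  35  34  35  35  36  35  34  36]
 [140 140 142 139 142 143 140 142 142]
 [137 133 135 145 140 142 142 142 141]
 [127 126 127 124 127 127 126 123 123]
 [127 128 127 129 125 126 125 126 127]
 [128 128 121 124 128 127 127 128 128]]
```

The bright top face fills rows 119–175 at the predicted columns, so the plate stands upright in the slot. The gauge was seen upright in its stand earlier and hasn't been touched since. Handing in.

```bash
python3 -c "
from rig import order,monitor
print(order.sign_off(),monitor.current_time_s())"
```

```text
the job is handed in; nothing more can be done
the job is handed in; nothing more can be done
```

I handed the job in at about 55 s with the right plate standing in the rack's +30 mm slot, the gauge back in its stand and the wrong plates untouched; I picked the right plate by its hole size in the images and gauged only that one, and the judge's verdict was not shown.

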